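# Set the length stop on the welding table

### The arm

A 6-joint arm with a two-finger parallel gripper is mounted at the origin on the work surface. World frame = base frame: x ahead of the robot, y to its left, z up, the work surface at z = 0. Lengths are in m, angles in rad, forces in N, time in s.
With the tool pointing down it reaches from about 0.4 to 0.825 m from the base axis. Payload 7 kg.
Tool frame: the origin (TCP) lies on the centre line of the jaws, within the pads' length; the fingertips stand 22 mm ahead of it and the grasp point (between the pads) lies 3 mm ahead of it (arm.tcp_to_tips is the distance from the TCP to the fingertips, in m); z points along the fingers, y is the line along which they close (so a half turn about z gives the same grasp; the last joint's range is limited). The gripper opens to 88 mm and grips with 3 to 60 N. Pads are 19 mm wide; open, the fingers measure 130 mm over their backs; the gripper's body (78 mm by 193 mm) begins 47 mm behind the grasp point.
Start: joints at [-0.984, 0.359, 0.012, 0, -1.224, -0.288], TCP at [0.199, -0.645, 0.249] pointing down, gripper open.
Joint ranges: [-3.07, 3.07], [-1.43, 2.12], [-1.02, 1.25], [-3.03, 1.67], [-3.05, -0], [-3.03, 3.03]. Speed limits (rad/s): [2.39, 2.39, 3.01, 3.14, 3.14, 3.14].

### API

Orientations are given as [roll, pitch, yaw] about the fixed x, y, z axes, in that order (R = Rz(yaw) Ry(pitch) Rx(roll)).
In Python, from station import arm gives the robot as it stands.
- The arm moves only by the tool jog_arm, never from a script. Its argument "targets" is a list of rows, each an object of numbers: "dx", "dy", "dz": the shift along the tool's x, y, z in mm; "rx", "ry", "rz": the turn, a rotation vector about the tool's x, y, z in rad; "gripper": the closure, from 0 (fully open) to 1 (shut). In form: [{"dx": .., "dy": .., "dz": .., "rx": .., "ry": .., "rz": .., "gripper": ..}, ...]. A call has exactly 8 rows; each row is the pose to reach, as a shift and turn from the pose commanded when the call began, along the tool's axes at that moment; what a row does not reach only later rows make up. A row lasts 1/12 s, in which the tool goes at most 41.7 mm and 7.16 degrees, less where a joint would pass 70% of its speed; a pose out of reach is approached as far as the arm can. A call with a gripper value outside its range is refused whole. The fingers move at their own pace and stop on an object; "force" is the grip in N (left out, the last holds). Time passes only in rows, so rows that repeat a pose let the fingers close, or fill a call up. It gives the time, the measured TCP pose, the force, the opening and the grip force at its end, in the units of the state.
- arm.get_state(): the state, without advancing time (a new reading comes with each control period).
- arm.grab_frame(name): name is "scene" or "top" or "wrist"; returns a dict with "frame" (384x512x3 uint8, red, green, blue), "z_map" (384x512 float32, m along the optical axis (not along the pixel's ray), 0 where there is no reading), "fx", "fy", "cx", "cy" (pixels), "view" (4x4, takes a point from world to camera coordinates). Camera axes: x right, y down, z forward; pixel columns grow to the right and rows downward; lengths in m; the calibration is good to about 2 mm. A picture is of the moment at which its call begins.
- arm.job_done(): hands the job in; it is judged then, once.
The state is a dict: "t": time; "q": joint angles; "qd": joint speeds; "joint_efforts": joint torques, N m; "eef_pos": TCP position; "ee_rot": TCP orientation; "force": force on the tool from outside, world axes, zero at the start; "moment": the same for the moment, N m; "width": finger opening in m; "gripper_force": force on a finger pad.
Only numpy, scipy, OpenCV 4.12 (cv2) and the standard library are available. Lean on these libraries where they do the work, as an engineer would, in place of code of your own. Each camera call takes 0.05 s, during which the arm holds its last target. There are 200 camera calls.

### The job

Set the length stop: press down the spring pad in the middle of the carriage to free its brake, keep it pressed while you push the carriage along the rail until it rests against the stop block with the round knob on top, then let go so that the brake holds it there. Never force the carriage along with the brake on, do not pick anything up, and leave the steel offcuts and the brush where they lie.

Things in the scene. Friction and masses are not known exactly. Their poses are not given: they have to be found in the camera images.
- rail: Aluminium rail fixed flat on the table, 480 mm long (its own y), 50 mm wide (x), 22 mm high, with a 90 x 30 x 10 mm bolted foot across each end. Origin: centre of its underside, at table height. The carriage slides along its y axis.
- carriage (a joint): Position of the carriage along the rail's y axis in m; 0 = middle of the rail. With the brake on 11 to 18 N along the rail would drag it (forbidden); with the pad pressed about 1 N plus 5 N per m/s.
- carriage_mid (a point): Centre of the grey carriage on the rail, 32.5 mm above the table, axes as the rail's. Carriage 90 mm long (y), 70 mm wide (x), with an upright cheek at each end (20 mm thick in y, full width, top 54.5 mm above the table). Between the cheeks a pocket 50 mm long, open above and to both sides (x), holds the pad: shut fingertips fit in, press the pad and push a cheek.
- pad_top (a point): Centre of the upper face of the black ribbed rubber pad in the pocket; pad 47 mm (y) x 44 mm (x), its face 42.5 mm above the table when up, 12 mm below the tops of the cheeks. It moves straight down on a spring.
- pad (a joint): How far the pad is pressed down in m: about 0 = up (brake on), 0.005 = fully down against its end. Starts to yield at about 9 N, fully down at about 11.5 N; the brake is free once it has gone down 0.5 mm; 2 to 4 mm is a good working depth.
- index_stop_mid (a point): Marked stop: fixed steel block on the rail, 64 (x) x 24 (y, along the rail) x 26 mm, top 48 mm above the table, with a round knob of 32 mm diameter on it, top 66 mm above the table. The point is its centre in plan, 32.5 mm above the table. It may be on either side of the carriage (+y or -y). When they touch, carriage_mid and this point are 57 mm apart.
- plain_stop_mid (a point): The other stop: the same block without a knob, on the other side of the carriage. The point is its centre in plan, 32.5 mm above the table. Not the target.
- tube_up: Bystander: loose square steel tube offcut 40 x 40 mm, standing 55 mm tall; origin at the centre of its underside.
- tube_flat: Bystander: loose square steel tube offcut 30 x 30 mm, 80 mm long (its y), lying; origin at the centre of its underside.
- angle: Bystander: loose piece of steel angle 40 mm wide (x), 70 mm long (y), 40 mm high, the upright leg at its -x edge; origin at the centre of its underside.
- brush: Bystander: loose hand brush 200 mm long, lying along its x axis; origin on its underside near the middle.

How it is judged:
On the way, in this order (a step that is already met when the one before it is completed fails the run):
1. the pad is pressed down while the carriage is still where it started (value of joint pad above 0.001 m and distance of carriage_mid from where it was at the start of the episode below 0.02 m), for 0.05 s.
2. the carriage reaches the knobbed stop with the pad held down (distance between carriage_mid and index_stop_mid below 0.0605 m and value of joint pad above 0.0005 m), for 0.05 s.
At the end, for the whole second after the job is handed in: The carriage rests against the knobbed stop (gap under 3.5 mm), its pad is up again (within 0.5 mm) so that the brake is on, and it is at rest (distance between carriage_mid and index_stop_mid below 0.0605 m and value of joint pad below 0.0005 m and velocity of joint carriage between -0.005 and 0.005 m/s); the robot touches nothing.
It fails at once if the carriage is dragged along while its pad is not pressed down (brake on) (value of joint pad below 0.0005 m and (velocity of joint carriage above 0.015 m/s or velocity of joint carriage below -0.015 m/s)).
It fails at once if an offcut or the brush is moved by more than 10 mm, lifted or carried (distance of any of tube_up, tube_flat, angle, brush from where it was at the start of the episode above 0.01 m).
It also fails if it takes over 35 s, if anything falls off the work surface, if the arm or the gripper's body presses on something with over 40 N, if the wrist force passes 120 N, or if a joint passes its speed limit or range.

## Working session

There is one attempt and no reset: what is moved stays moved. The work goes in short steps, Python scripts to look and compute and a tool call to move; the robot and the scene stay as the last step left them, time stands still between calls to the robot, and variables do not carry over. Pictures are saved under pics/ and viewed, at most 10 in all, crops included, and the job is handed in when it is done.

Besides the shell and the picture viewer there is one more tool, called after ">>>" as name([rows], argument=value, ...), one row to a line, values as JSON. jog_arm: Moves the arm, as the interface text tells. Its arguments: {"type":"object","properties":{"targets":{"type":"array","items":{"type":"object","properties":{"dx":{"type":"number"},"dy":{"type":"number"},"dz":{"type":"number"},"rx":{"type":"number"},"ry":{"type":"number"},"rz":{"type":"number"},"gripper":{"type":"number"}}}},"force":{"type":"number"}},"required":["targets"]}

```bash
mkdir -p pics; cat > h.py <<'E'
from station import arm
import numpy as np, cv2
def grab(n,fn=None):
    f=arm.grab_frame(n)
    if fn: cv2.imwrite('pics/'+fn,f['frame'][:,:,::-1]); np.savez('pics/'+fn+'.npz',**{k:f[k] for k in f})
    return f
def world(f,u,v,z=None):
    d=float(np.median(f['z_map'][v-1:v+2,u-1:u+2])); 
    c=np.array([(u-f['cx'])/f['fx'],(v-f['cy'])/f['fy'],1]); T=np.linalg.inv(f['view'])
    if z is not None:
        r=T[:3,:3]@c; d=(z-T[2,3])/r[2]
    return T[:3,:3]@(c*d)+T[:3,3]
E
python3 - <<'E'
from h import *
grab('top','top0.png');grab('scene','scene0.png');s=arm.get_state();print(s,arm.tcp_to_tips)
E
```

```text
{'t': 0.1, 'q': array([-9.83904182e-01,  3.59328266e-01,  1.11725031e-02, -3.18366026e-04,
       -1.22408315e+00, -2.88109330e-01]), 'qd': array([ 0.00062168, -0.00172324,  0.00337093,  0.00014834, -0.00051962,
        0.00071995]), 'joint_efforts': array([-3.05859510e-03, -5.84162199e+01,  2.93750721e+01,  7.01524571e+00,
        1.02184087e-02, -7.04745207e-05]), 'eef_pos': array([ 0.19856634, -0.6447243 ,  0.24771575]), 'ee_rot': array([ 3.14012448e+00, -1.22969255e-04, -2.84291815e+00]), 'force': array([-0.75183002,  0.09918721, -0.06248432]), 'moment': array([-0.04039276, -0.03173861, -0.01075197]), 'gripper_force': 0.0, 'width': 0.08710525085645646} 0.022
```

View pics/top0.png

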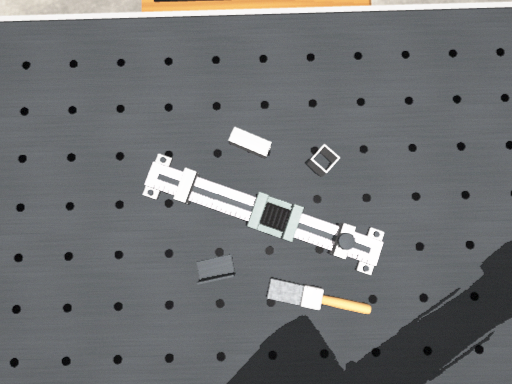

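View pics/scene0.png

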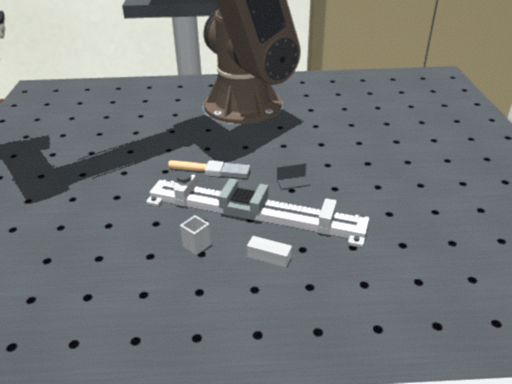

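The top view shows the carriage at about (276,216), the knobbed stop at the right at (346,241), and the plain stop at the left at (185,186). The tube stands at (325,158), clear of the rail.

```bash
python3 - <<'E'
import cv2
i=cv2.imread('pics/top0.png')[150:290,225:395]
cv2.imwrite('pics/crop0.png',cv2.resize(i,None,fx=4,fy=4,interpolation=cv2.INTER_CUBIC))
E
```

```text
(no output)
```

View pics/crop0.png

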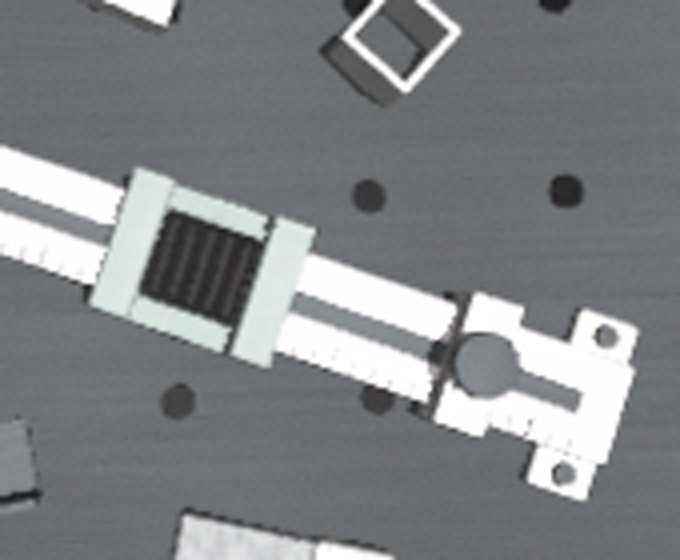

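The crop shows the cheeks' outer corners at (138,168), (90,303), (316,230) and (268,366), the pad centre near (203,266), and the knob centre near (487,364).

```bash
python3 - <<'E'
from h import *
f=np.load('pics/top0.png.npz')
P=lambda x,y,z: world({**f},225+0,150,z) if 0 else None
def W(x,y,z):
    u=225+(x+.5)/4-.5; v=150+(y+.5)/4-.5
    T=np.linalg.inv(f['view']); r=T[:3,:3]@np.array([(u-f['cx'])/f['fx'],(v-f['cy'])/f['fy'],1]); return (T[:3,3]+r*(z-T[2,3])/r[2])[:2]
c=[W(*p,.0545) for p in [(138,168),(90,303),(316,230),(268,366)]]
k=W(487,364,.066); m=np.mean(c,0)
pad=np.mean([W(*p,.0425) for p in [(172,210),(265,240),(235,322),(140,292)]],0)
d=(c[2]+c[3]-c[0]-c[1])/2; e=(c[0]-c[1]+c[2]-c[3])/2
print('corners',c,'mid',m,'pad',pad,'knob',k,'len',np.linalg.norm(d),np.linalg.norm(e))
print('dir',np.arctan2(*d[::-1]),'k-m',np.arctan2(*(k-m)[::-1]),np.linalg.norm(k-m)); print(np.arctan2(*e[::-1]))
# rail by depth: z along the rail
z=world(f,276,216); print(z, world(f,346,241), world(f,185,186))
s=arm.get_state(); p=s['eef_pos']; print(p,s['ee_rot'])
from scipy.spatial.transform import Rotation as R
r=R.from_euler('xyz',s['ee_rot']); print(r.as_matrix())
E
```

```text
corners [array([0.56019219, 0.01606637]), array([0.49762668, 0.04033795]), array([ 0.52858971, -0.06642811]), array([ 0.46615968, -0.04146998])] mid [ 0.51314207 -0.01287344] pad [ 0.5137319  -0.01354359] knob [ 0.46460755 -0.1403372 ] len 0.0879957918358224 0.06717039731374891
dir -1.9373138579063451 k-m -1.9346169694103281 0.13639138407580784
-0.37519489830967523
[ 0.51387416 -0.01474959  0.0423564 ] [ 0.46395504 -0.13958578  0.06612889] [0.57565163 0.15673527 0.04833834]
[ 0.19856634 -0.6447243   0.24771575] [ 3.14012448e+00 -1.22969255e-04 -2.84291815e+00]
[[-9.55727353e-01 -2.94253164e-01 -5.49539518e-04]
 [-2.94253652e-01  9.55726383e-01  1.36698670e-03]
 [ 1.22969254e-04  1.46817059e-03 -9.99998915e-01]]
```

>>> jog_arm([
  {"dx": -14, "dy": 14, "gripper": 1},
  {"dx": -38, "dy": 40, "gripper": 1},
  {"dx": -66, "dy": 69, "gripper": 1},
  {"dx": -94, "dy": 98, "gripper": 1},
  {"dx": -122, "dy": 127, "gripper": 1},
  {"dx": -150, "dy": 157, "gripper": 1},
  {"dx": -178, "dy": 186, "gripper": 1},
  {"dx": -206, "dy": 215, "gripper": 1},
], force=20)

```text
invalid input at $.targets[0]: expected keys dx, dy, dz, rx, ry, rz, gripper
```

>>> jog_arm([
  {"dx": -28, "dy": 29, "gripper": 1},
  {"dx": -56, "dy": 58, "gripper": 1},
  {"dx": -84, "dy": 88, "gripper": 1},
  {"dx": -112, "dy": 117, "gripper": 1},
  {"dx": -140, "dy": 146, "gripper": 1},
  {"dx": -168, "dy": 175, "gripper": 1},
  {"dx": -196, "dy": 205, "gripper": 1},
  {"dx": -215, "dy": 225, "gripper": 1},
])

```text
invalid input at $.targets[0]: expected keys dx, dy, dz, rx, ry, rz, gripper
```

>>> jog_arm([
  {"dx": -10, "dy": 10, "dz": 5, "rz": -0.115, "gripper": 1},
  {"dx": -20, "dy": 21, "dz": 15, "rz": -0.23, "gripper": 1},
  {"dx": -30, "dy": 31, "dz": 28, "rz": -0.345, "gripper": 1},
  {"dx": -40, "dy": 42, "dz": 42, "rz": -0.46, "gripper": 1},
  {"dx": -50, "dy": 52, "dz": 56, "rz": -0.575, "gripper": 1},
  {"dx": -60, "dy": 63, "dz": 70, "rz": -0.69, "gripper": 1},
  {"dx": -60, "dy": 63, "dz": 82, "rz": -0.8, "gripper": 1},
  {"dx": -60, "dy": 63, "dz": 88, "rz": -0.907, "gripper": 1},
])

```text
invalid input at $.targets[0]: expected keys dx, dy, dz, rx, ry, rz, gripper
```

```bash
python3 - <<'E'
from h import *
from scipy.spatial.transform import Rotation as R
grab('wrist','w1.png');grab('top','top1.png')
s=arm.get_state(); print(s); r=R.from_euler('xyz',s['ee_rot']).as_matrix();print(r)
u=np.array([-.357,-.934,0]); t=np.array([.5137,-.0135,.0625])+u*.010
print('tool shift mm',r.T@(t-s['eef_pos'])*1000)
E
```

```text
{'t': 0.2, 'q': array([-9.83922664e-01,  3.59119869e-01,  1.14106369e-02, -1.71689390e-04,
       -1.22411065e+00, -2.88077461e-01]), 'qd': array([ 8.51479967e-04, -1.90728619e-03,  2.35759398e-03, -9.66101588e-05,
        1.67026545e-03, -2.57849057e-04]), 'joint_efforts': array([-4.29803995e-04, -5.82555485e+01,  2.92982966e+01,  6.99275538e+00,
        8.20393529e-03, -1.51197146e-04]), 'eef_pos': array([ 0.19857555, -0.64484844,  0.24798067]), 'ee_rot': array([ 3.14056542e+00, -1.36038697e-04, -2.84285480e+00]), 'force': array([-0.02987504,  0.10232947,  0.08314176]), 'moment': array([-0.03651544,  0.02973082, -0.06708096]), 'gripper_force': 0.0, 'width': 0.08753185746493163}
[[-9.55708709e-01 -2.94313907e-01 -4.32343564e-04]
 [-2.94314194e-01  9.55708255e-01  9.41700715e-04]
 [ 1.36038696e-04  1.02723642e-03 -9.99999463e-01]]
tool shift mm [-480.84644404  502.57326195  185.9316214 ]
```

View pics/w1.png

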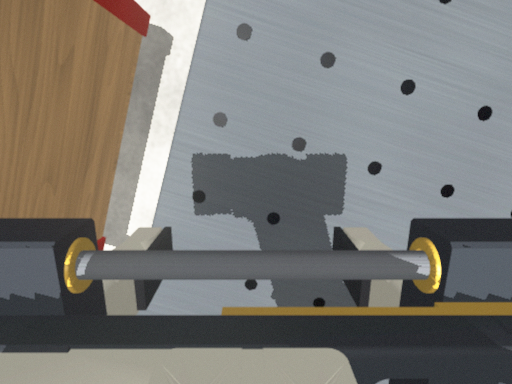

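The wrist view shows only the start area and open fingers: nothing moved, because every row needs all its keys. Repeating with full rows.

>>> jog_arm([
  {"dx": -14, "dy": 14, "dz": 0, "rx": 0, "ry": 0, "rz": 0, "gripper": 1},
  {"dx": -38, "dy": 40, "dz": 0, "rx": 0, "ry": 0, "rz": 0, "gripper": 1},
  {"dx": -66, "dy": 69, "dz": 0, "rx": 0, "ry": 0, "rz": 0, "gripper": 1},
  {"dx": -94, "dy": 98, "dz": 0, "rx": 0, "ry": 0, "rz": 0, "gripper": 1},
  {"dx": -122, "dy": 127, "dz": 0, "rx": 0, "ry": 0, "rz": 0, "gripper": 1},
  {"dx": -150, "dy": 157, "dz": 0, "rx": 0, "ry": 0, "rz": 0, "gripper": 1},
  {"dx": -178, "dy": 186, "dz": 0, "rx": 0, "ry": 0, "rz": 0, "gripper": 1},
  {"dx": -206, "dy": 215, "dz": 0, "rx": 0, "ry": 0, "rz": 0, "gripper": 1},
], force=20)

```text
t: 0.87
eef_pos: [0.3325, -0.3772, 0.2486]
ee_rot: [-3.141, 0.0, -2.843]
force: [1.0, -0.4, 0.4]
width: 0.0395
gripper_force: 0.0
```

>>> jog_arm([
  {"dx": -28, "dy": 29, "dz": 0, "rx": 0, "ry": 0, "rz": 0, "gripper": 1},
  {"dx": -56, "dy": 58, "dz": 0, "rx": 0, "ry": 0, "rz": 0, "gripper": 1},
  {"dx": -84, "dy": 88, "dz": 0, "rx": 0, "ry": 0, "rz": 0, "gripper": 1},
  {"dx": -112, "dy": 117, "dz": 0, "rx": 0, "ry": 0, "rz": 0, "gripper": 1},
  {"dx": -140, "dy": 146, "dz": 0, "rx": 0, "ry": 0, "rz": 0, "gripper": 1},
  {"dx": -168, "dy": 175, "dz": 0, "rx": 0, "ry": 0, "rz": 0, "gripper": 1},
  {"dx": -196, "dy": 205, "dz": 0, "rx": 0, "ry": 0, "rz": 0, "gripper": 1},
  {"dx": -215, "dy": 225, "dz": 0, "rx": 0, "ry": 0, "rz": 0, "gripper": 1},
])

```text
t: 1.53
eef_pos: [0.4725, -0.0978, 0.2488]
ee_rot: [3.142, 0.001, -2.841]
force: [0.1, 0.1, -0.0]
width: 0.0006
gripper_force: 0.0
```

>>> jog_arm([
  {"dx": -10, "dy": 10, "dz": 5, "rx": 0, "ry": 0, "rz": -0.115, "gripper": 1},
  {"dx": -20, "dy": 21, "dz": 15, "rx": 0, "ry": 0, "rz": -0.23, "gripper": 1},
  {"dx": -30, "dy": 31, "dz": 28, "rx": 0, "ry": 0, "rz": -0.345, "gripper": 1},
  {"dx": -40, "dy": 42, "dz": 42, "rx": 0, "ry": 0, "rz": -0.46, "gripper": 1},
  {"dx": -50, "dy": 52, "dz": 56, "rx": 0, "ry": 0, "rz": -0.575, "gripper": 1},
  {"dx": -60, "dy": 63, "dz": 70, "rx": 0, "ry": 0, "rz": -0.69, "gripper": 1},
  {"dx": -60, "dy": 63, "dz": 82, "rx": 0, "ry": 0, "rz": -0.8, "gripper": 1},
  {"dx": -60, "dy": 63, "dz": 88, "rx": 0, "ry": 0, "rz": -0.907, "gripper": 1},
])

```text
t: 2.2
eef_pos: [0.5097, -0.0222, 0.1588]
ee_rot: [3.14, -0.001, -1.929]
force: [0.3, -0.4, -0.1]
width: 0.0005
gripper_force: 0.0
```

```bash
python3 - <<'E'
from h import *
from scipy.spatial.transform import Rotation as R
grab('wrist','w2.png')
s=arm.get_state(); print(s['t'],s['eef_pos'],s['ee_rot'],s['force'],s['width'],s['q']); r=R.from_euler('xyz',s['ee_rot']).as_matrix();print(r)
u=np.array([-.357,-.934,0]); t=np.array([.5137,-.0135,.0625])+u*.010
print('tool shift mm',r.T@(t-s['eef_pos'])*1000)
E
```

```text
2.25 [ 0.50924079 -0.02250726  0.15821318] [ 3.13864653e+00 -1.66932537e-03 -1.92255964e+00] [-1.3671932  -0.02285398 -0.07239737] 0.0005475202407123782 [ 3.41149550e-01  1.70564413e-01 -4.70630088e-01 -7.43831875e-04
 -9.32935005e-01 -6.92471392e-01]
[[-3.44553204e-01 -9.38760847e-01 -3.34089033e-03]
 [-9.38765308e-01  3.44556805e-01 -5.52002244e-04]
 [ 1.66932459e-03  2.94611779e-03 -9.99994267e-01]]
tool shift mm [-0.15379105 -1.23138468 95.70984376]
```

View pics/w2.png

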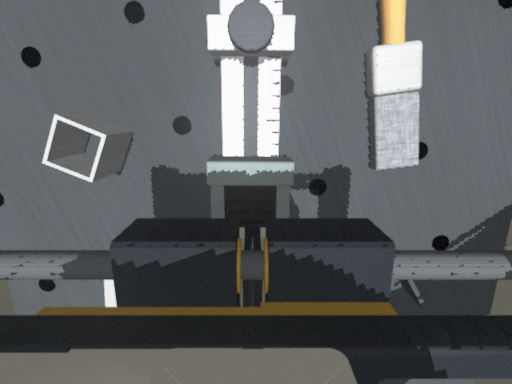

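The wrist view shows the rail upright at column about 251 and the fingers centred on it. The pocket is under the fingers, the knobbed stop is ahead at (250,30), and the tool is aligned. I'll descend into the pocket.

>>> jog_arm([
  {"dx": 0, "dy": -1, "dz": 8, "rx": 0, "ry": 0, "rz": 0, "gripper": 1},
  {"dx": 0, "dy": -1, "dz": 22, "rx": 0, "ry": 0, "rz": 0, "gripper": 1},
  {"dx": 0, "dy": -1, "dz": 38, "rx": 0, "ry": 0, "rz": 0, "gripper": 1},
  {"dx": 0, "dy": -1, "dz": 54, "rx": 0, "ry": 0, "rz": 0, "gripper": 1},
  {"dx": 0, "dy": -1, "dz": 68, "rx": 0, "ry": 0, "rz": 0, "gripper": 1},
  {"dx": 0, "dy": -1, "dz": 78, "rx": 0, "ry": 0, "rz": 0, "gripper": 1},
  {"dx": 0, "dy": -1, "dz": 82, "rx": 0, "ry": 0, "rz": 0, "gripper": 1},
  {"dx": 0, "dy": -1, "dz": 82, "rx": 0, "ry": 0, "rz": 0, "gripper": 1},
])

```text
t: 2.92
eef_pos: [0.5109, -0.0234, 0.0779]
ee_rot: [3.141, -0.001, -1.938]
force: [-0.7, 0.0, -0.1]
width: 0.0005
gripper_force: 0.0
```

>>> jog_arm([
  {"dx": 0, "dy": 0, "dz": 2, "rx": 0, "ry": 0, "rz": 0, "gripper": 1},
  {"dx": 0, "dy": 0, "dz": 4, "rx": 0, "ry": 0, "rz": 0, "gripper": 1},
  {"dx": 0, "dy": 0, "dz": 6, "rx": 0, "ry": 0, "rz": 0, "gripper": 1},
  {"dx": 0, "dy": 0, "dz": 8, "rx": 0, "ry": 0, "rz": 0, "gripper": 1},
  {"dx": 0, "dy": 0, "dz": 9, "rx": 0, "ry": 0, "rz": 0, "gripper": 1},
  {"dx": 0, "dy": 0, "dz": 10, "rx": 0, "ry": 0, "rz": 0, "gripper": 1},
  {"dx": 0, "dy": 0, "dz": 10, "rx": 0, "ry": 0, "rz": 0, "gripper": 1},
  {"dx": 0, "dy": 0, "dz": 10, "rx": 0, "ry": 0, "rz": 0, "gripper": 1},
])

```text
t: 3.58
eef_pos: [0.5112, -0.0231, 0.0686]
ee_rot: [-3.142, -0.0, -1.936]
force: [0.6, 0.6, -0.8]
width: 0.0005
gripper_force: 0.0
```

>>> jog_arm([
  {"dx": 0, "dy": 0, "dz": 1, "rx": 0, "ry": 0, "rz": 0, "gripper": 1},
  {"dx": 0, "dy": 0, "dz": 2, "rx": 0, "ry": 0, "rz": 0, "gripper": 1},
  {"dx": 0, "dy": 0, "dz": 3, "rx": 0, "ry": 0, "rz": 0, "gripper": 1},
  {"dx": 0, "dy": 0, "dz": 4, "rx": 0, "ry": 0, "rz": 0, "gripper": 1},
  {"dx": 0, "dy": 0, "dz": 5, "rx": 0, "ry": 0, "rz": 0, "gripper": 1},
  {"dx": 0, "dy": 0, "dz": 5, "rx": 0, "ry": 0, "rz": 0, "gripper": 1},
  {"dx": 0, "dy": 0, "dz": 5, "rx": 0, "ry": 0, "rz": 0, "gripper": 1},
  {"dx": 0, "dy": 0, "dz": 5, "rx": 0, "ry": 0, "rz": 0, "gripper": 1},
])

```text
t: 4.25
eef_pos: [0.5113, -0.0232, 0.0642]
ee_rot: [-3.141, -0.0, -1.935]
force: [-3.3, 0.6, 8.9]
width: 0.0007
gripper_force: 4.4
```

>>> jog_arm([
  {"dx": 0, "dy": 0, "dz": 0.5, "rx": 0, "ry": 0, "rz": 0, "gripper": 1},
  {"dx": 0, "dy": 0, "dz": 1, "rx": 0, "ry": 0, "rz": 0, "gripper": 1},
  {"dx": 0, "dy": 0, "dz": 1.5, "rx": 0, "ry": 0, "rz": 0, "gripper": 1},
  {"dx": 0, "dy": 0, "dz": 2, "rx": 0, "ry": 0, "rz": 0, "gripper": 1},
  {"dx": 0, "dy": 0, "dz": 2.5, "rx": 0, "ry": 0, "rz": 0, "gripper": 1},
  {"dx": 0, "dy": 0, "dz": 3, "rx": 0, "ry": 0, "rz": 0, "gripper": 1},
  {"dx": 0, "dy": 0, "dz": 3, "rx": 0, "ry": 0, "rz": 0, "gripper": 1},
  {"dx": 0, "dy": 0, "dz": 3, "rx": 0, "ry": 0, "rz": 0, "gripper": 1},
])

```text
t: 4.92
eef_pos: [0.5113, -0.0232, 0.0613]
ee_rot: [-3.141, -0.0, -1.935]
force: [-3.7, 1.0, 9.4]
width: 0.0007
gripper_force: 5.2
```

```bash
python3 - <<'E'
from h import *
for i in range(4):
    grab('top'); s=arm.get_state(); print(s['t'],s['eef_pos'],s['ee_rot'],s['force'])
E
```

```text
4.9667 [ 0.51127259 -0.02318416  0.06129301] [-3.14128654e+00 -8.79700925e-05 -1.93540701e+00] [-3.33179839  0.37246954 10.67447617]
5.0167 [ 0.51128737 -0.02316062  0.06132017] [-3.14123571e+00 -3.27200797e-05 -1.93540881e+00] [-3.21558487  0.32904647  9.86828981]
5.0667 [ 0.51126252 -0.02315769  0.06129113] [-3.14127510e+00 -5.92897083e-05 -1.93536026e+00] [-2.94611634  0.71653775 10.43300246]
5.1167 [ 0.51131158 -0.02317363  0.06134066] [-3.14120928e+00 -1.31758883e-05 -1.93543782e+00] [-2.65591278 -0.04092708  9.76861232]
```

>>> jog_arm([
  {"dx": 1, "dy": 0, "dz": 0, "rx": 0, "ry": 0, "rz": 0, "gripper": 1},
  {"dx": 3, "dy": 0, "dz": 0, "rx": 0, "ry": 0, "rz": 0, "gripper": 1},
  {"dx": 6, "dy": 0, "dz": 0, "rx": 0, "ry": 0, "rz": 0, "gripper": 1},
  {"dx": 10, "dy": 0, "dz": 0, "rx": 0, "ry": 0, "rz": 0, "gripper": 1},
  {"dx": 14, "dy": 0, "dz": 0, "rx": 0, "ry": 0, "rz": 0, "gripper": 1},
  {"dx": 18, "dy": 0, "dz": 0, "rx": 0, "ry": 0, "rz": 0, "gripper": 1},
  {"dx": 21, "dy": 0, "dz": 0, "rx": 0, "ry": 0, "rz": 0, "gripper": 1},
  {"dx": 23, "dy": 0, "dz": 0, "rx": 0, "ry": 0, "rz": 0, "gripper": 1},
])

```text
t: 5.78
eef_pos: [0.5031, -0.0446, 0.0613]
ee_rot: [-3.141, 0.0, -1.936]
force: [-4.0, 2.0, 10.3]
width: 0.0007
gripper_force: 5.1
```

```bash
python3 - <<'E'
from h import *
f=grab('wrist','w3.png'); s=arm.get_state(); print(s['t'],s['eef_pos'],s['ee_rot'],s['force'])
g=grab('top','top3.png')
cv2.imwrite('pics/c3.png',cv2.hconcat([f['frame'][:,:,::-1],cv2.resize(g['frame'][150:290,225:395,::-1],(288,237)).copy()]) if 0 else f['frame'][:,:,::-1])
E
```

```text
5.8333 [ 0.50298322 -0.04484518  0.06135566] [-3.14111127e+00  2.66868739e-04 -1.93564496e+00] [-4.11717876  0.25720082 11.44765633]
```

View pics/w3.png

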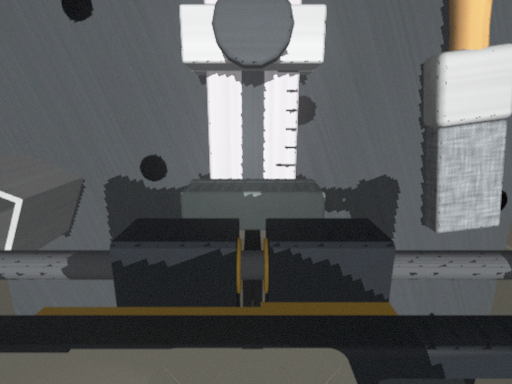

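The wrist view shows the leading cheek's front edge at row 180 and the knobbed stop's edge at row 70, still straight along the rail. I'll keep pushing.

>>> jog_arm([
  {"dx": 2, "dy": 0, "dz": 0, "rx": 0, "ry": 0, "rz": 0, "gripper": 1},
  {"dx": 6, "dy": 0, "dz": 0, "rx": 0, "ry": 0, "rz": 0, "gripper": 1},
  {"dx": 12, "dy": 0, "dz": 0, "rx": 0, "ry": 0, "rz": 0, "gripper": 1},
  {"dx": 19, "dy": 0, "dz": 0, "rx": 0, "ry": 0, "rz": 0, "gripper": 1},
  {"dx": 26, "dy": 0, "dz": 0, "rx": 0, "ry": 0, "rz": 0, "gripper": 1},
  {"dx": 33, "dy": 0, "dz": 0, "rx": 0, "ry": 0, "rz": 0, "gripper": 1},
  {"dx": 39, "dy": 0, "dz": 0, "rx": 0, "ry": 0, "rz": 0, "gripper": 1},
  {"dx": 43, "dy": 0, "dz": 0, "rx": 0, "ry": 0, "rz": 0, "gripper": 1},
])

```text
t: 6.55
eef_pos: [0.4877, -0.085, 0.0613]
ee_rot: [-3.141, 0.0, -1.936]
force: [-3.9, 2.9, 11.9]
width: 0.0006
gripper_force: 5.1
```

>>> jog_arm([
  {"dx": 1.5, "dy": 0, "dz": 0, "rx": 0, "ry": 0, "rz": 0, "gripper": 1},
  {"dx": 3, "dy": 0, "dz": 0, "rx": 0, "ry": 0, "rz": 0, "gripper": 1},
  {"dx": 4.5, "dy": 0, "dz": 0, "rx": 0, "ry": 0, "rz": 0, "gripper": 1},
  {"dx": 6, "dy": 0, "dz": 0, "rx": 0, "ry": 0, "rz": 0, "gripper": 1},
  {"dx": 7.5, "dy": 0, "dz": 0, "rx": 0, "ry": 0, "rz": 0, "gripper": 1},
  {"dx": 9, "dy": 0, "dz": 0, "rx": 0, "ry": 0, "rz": 0, "gripper": 1},
  {"dx": 10, "dy": 0, "dz": 0, "rx": 0, "ry": 0, "rz": 0, "gripper": 1},
  {"dx": 10, "dy": 0, "dz": 0, "rx": 0, "ry": 0, "rz": 0, "gripper": 1},
])

```text
t: 7.22
eef_pos: [0.4841, -0.0942, 0.0613]
ee_rot: [-3.141, 0.0, -1.936]
force: [-3.5, 1.4, 10.1]
width: 0.0007
gripper_force: 5.2
```

>>> jog_arm([
  {"dx": 0.7, "dy": 0, "dz": 0, "rx": 0, "ry": 0, "rz": 0, "gripper": 1},
  {"dx": 1.4, "dy": 0, "dz": 0, "rx": 0, "ry": 0, "rz": 0, "gripper": 1},
  {"dx": 2.1, "dy": 0, "dz": 0, "rx": 0, "ry": 0, "rz": 0, "gripper": 1},
  {"dx": 2.8, "dy": 0, "dz": 0, "rx": 0, "ry": 0, "rz": 0, "gripper": 1},
  {"dx": 3.5, "dy": 0, "dz": 0, "rx": 0, "ry": 0, "rz": 0, "gripper": 1},
  {"dx": 4.2, "dy": 0, "dz": 0, "rx": 0, "ry": 0, "rz": 0, "gripper": 1},
  {"dx": 5, "dy": 0, "dz": 0, "rx": 0, "ry": 0, "rz": 0, "gripper": 1},
  {"dx": 5, "dy": 0, "dz": 0, "rx": 0, "ry": 0, "rz": 0, "gripper": 1},
])

```text
t: 7.88
eef_pos: [0.4826, -0.0985, 0.0613]
ee_rot: [-3.141, 0.001, -1.936]
force: [-3.2, 4.3, 10.6]
width: 0.0005
gripper_force: 5.2
```

```bash
python3 - <<'E'
from h import *
f=grab('wrist','w4.png'); s=arm.get_state(); print(s['t'],s['eef_pos'],s['ee_rot'],s['force'])
E
```

```text
7.9333 [ 0.4825671  -0.09846376  0.06131031] [-3.14093935e+00  6.69296350e-04 -1.93562138e+00] [-3.22554925  4.20119177 10.93428449]
```

View pics/w4.png

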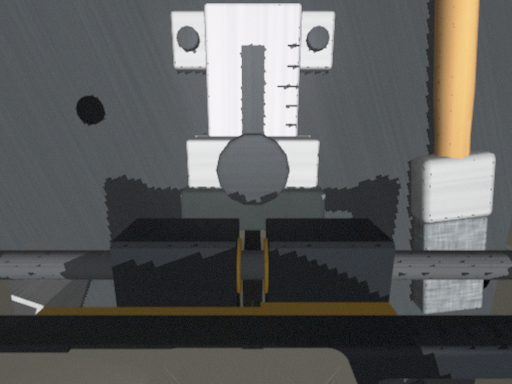

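The wrist view shows the cheek at row 190, right up against the stop block, and the reaction force along the rail has risen. I'll push a little more to be sure it is seated.

>>> jog_arm([
  {"dx": 0.7, "dy": 0, "dz": 0, "rx": 0, "ry": 0, "rz": 0, "gripper": 1},
  {"dx": 1.4, "dy": 0, "dz": 0, "rx": 0, "ry": 0, "rz": 0, "gripper": 1},
  {"dx": 2.1, "dy": 0, "dz": 0, "rx": 0, "ry": 0, "rz": 0, "gripper": 1},
  {"dx": 2.8, "dy": 0, "dz": 0, "rx": 0, "ry": 0, "rz": 0, "gripper": 1},
  {"dx": 3.5, "dy": 0, "dz": 0, "rx": 0, "ry": 0, "rz": 0, "gripper": 1},
  {"dx": 4, "dy": 0, "dz": 0, "rx": 0, "ry": 0, "rz": 0, "gripper": 1},
  {"dx": 4, "dy": 0, "dz": 0, "rx": 0, "ry": 0, "rz": 0, "gripper": 1},
  {"dx": 4, "dy": 0, "dz": 0, "rx": 0, "ry": 0, "rz": 0, "gripper": 1},
])

```text
t: 8.6
eef_pos: [0.4829, -0.1006, 0.0617]
ee_rot: [-3.138, 0.004, -1.935]
force: [-1.3, 14.8, 10.0]
width: 0.0004
gripper_force: 8.5
```

Firm 15 N reaction: the carriage is against the stop. I'll lift straight up.

>>> jog_arm([
  {"dx": 0, "dy": 0, "dz": -1, "rx": 0, "ry": 0, "rz": 0, "gripper": 1},
  {"dx": 0, "dy": 0, "dz": -2, "rx": 0, "ry": 0, "rz": 0, "gripper": 1},
  {"dx": 0, "dy": 0, "dz": -3, "rx": 0, "ry": 0, "rz": 0, "gripper": 1},
  {"dx": 0, "dy": 0, "dz": -4, "rx": 0, "ry": 0, "rz": 0, "gripper": 1},
  {"dx": 0, "dy": 0, "dz": -5, "rx": 0, "ry": 0, "rz": 0, "gripper": 1},
  {"dx": 0, "dy": 0, "dz": -6, "rx": 0, "ry": 0, "rz": 0, "gripper": 1},
  {"dx": -2, "dy": 0, "dz": -7, "rx": 0, "ry": 0, "rz": 0, "gripper": 1},
  {"dx": -4, "dy": 0, "dz": -8, "rx": 0, "ry": 0, "rz": 0, "gripper": 1},
])

```text
t: 9.27
eef_pos: [0.4824, -0.0985, 0.0685]
ee_rot: [3.141, -0.0, -1.936]
force: [-0.5, -0.7, 0.2]
width: 0.0
gripper_force: 0.0
```

>>> jog_arm([
  {"dx": -3, "dy": 0, "dz": -2, "rx": 0, "ry": 0, "rz": 0, "gripper": 1},
  {"dx": -4, "dy": 0, "dz": -6, "rx": 0, "ry": 0, "rz": 0, "gripper": 1},
  {"dx": -4, "dy": 0, "dz": -14, "rx": 0, "ry": 0, "rz": 0, "gripper": 1},
  {"dx": -4, "dy": 0, "dz": -24, "rx": 0, "ry": 0, "rz": 0, "gripper": 1},
  {"dx": -4, "dy": 0, "dz": -36, "rx": 0, "ry": 0, "rz": 0, "gripper": 1},
  {"dx": -4, "dy": 0, "dz": -50, "rx": 0, "ry": 0, "rz": 0, "gripper": 1},
  {"dx": -4, "dy": 0, "dz": -65, "rx": 0, "ry": 0, "rz": 0, "gripper": 1},
  {"dx": -4, "dy": 0, "dz": -75, "rx": 0, "ry": 0, "rz": 0, "gripper": 1},
])

```text
t: 9.93
eef_pos: [0.4841, -0.0952, 0.1456]
ee_rot: [-3.14, 0.001, -1.936]
force: [0.3, -0.3, -0.2]
width: 0.0004
gripper_force: 0.0
```

>>> jog_arm([
  {"dx": -10, "dy": 0, "dz": -10, "rx": 0, "ry": 0, "rz": 0, "gripper": 1},
  {"dx": -30, "dy": 0, "dz": -30, "rx": 0, "ry": 0, "rz": 0, "gripper": 1},
  {"dx": -55, "dy": 0, "dz": -45, "rx": 0, "ry": 0, "rz": 0, "gripper": 1},
  {"dx": -80, "dy": 0, "dz": -60, "rx": 0, "ry": 0, "rz": 0, "gripper": 1},
  {"dx": -95, "dy": 0, "dz": -70, "rx": 0, "ry": 0, "rz": 0, "gripper": 1},
  {"dx": -100, "dy": 0, "dz": -80, "rx": 0, "ry": 0, "rz": 0, "gripper": 1},
  {"dx": -100, "dy": 0, "dz": -80, "rx": 0, "ry": 0, "rz": 0, "gripper": 1},
  {"dx": -100, "dy": 0, "dz": -80, "rx": 0, "ry": 0, "rz": 0, "gripper": 1},
])

```text
t: 10.6
eef_pos: [0.5191, -0.0018, 0.2235]
ee_rot: [3.141, 0.0, -1.935]
force: [-0.6, -0.1, -0.1]
width: 0.0008
gripper_force: 0.0
```

```bash
python3 - <<'E'
from h import *
f=grab('wrist','w5.png'); g=grab('top','t5.png');s=arm.get_state(); print(s['t'],s['eef_pos'],s['force'])
cv2.imwrite('pics/v5.png',cv2.vconcat([cv2.resize(f['frame'][0:220,120:390],(540,300)),cv2.resize(g['frame'][190:290,240:420],(540,300))])[:,:,::-1])
E
```

```text
10.7 [ 0.51849055 -0.00247546  0.22268259] [-0.1784858  -0.70238851  0.46024367]
```

View pics/v5.png

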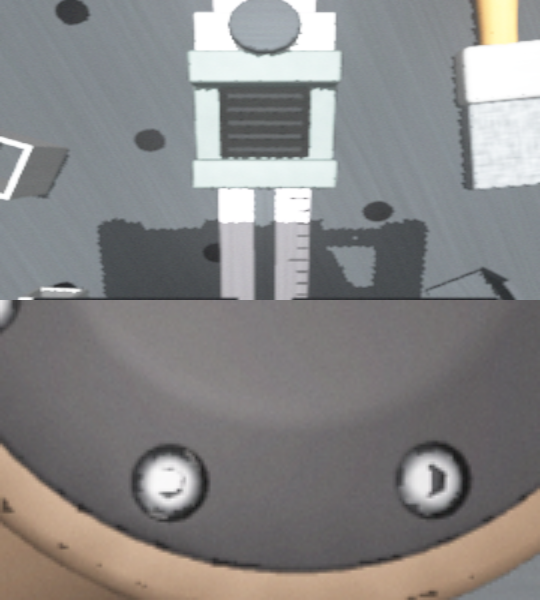

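The wrist crop shows the carriage against the knobbed block with its pad up and the tool clear. The top camera is blocked by the arm. One numeric gap check before I hand in.

```bash
python3 - <<'E'
from h import *
f=np.load('pics/w5.png.npz')
W=lambda x,y,z: world(f,int(round(120+x/2)),int(round(y*220/300)),z)[:2]
a=(W(190,51,.0545)+W(340,51,.0545))/2; b=(W(193,187,.0545)+W(336,187,.0545))/2
m=(a+b)/2; k=W(265,25,.066); u=(a-b)/np.linalg.norm(a-b); print(np.linalg.norm(a-b),m,k,(k-m)@u)
print([world(f,int(120+265/2),v)[2].round(4) for v in (75,85,95)])
E
```

```text
0.08823876936456396 [ 0.48536492 -0.08752264] [ 0.46550137 -0.14022529] 0.056319364649123155
[np.float64(0.043), np.float64(0.0427), np.float64(0.0427)]
```

The distance measures 56.3 mm (57 mm is contact) and the pad is up at 42.7 mm.

```bash
python3 -c "
from station import arm; print(arm.job_done())"
```

```text
the job is handed in; nothing more can be done
None
```

The carriage rests against the knobbed stop with its pad up and brake on. I measured 56 mm between centres (57 mm is contact), the arm is clear, and the job was handed in after about 11 s on the robot clock; no verdict came back.

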